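Make up two sampling kits from the bench stock

TASK

Make up the two sampling kits. In the blue tray put the short reagent bottle with the wide red cap, the white sample tube and the white carton; in the yellow tray put the taller bottle with the narrow red cap and the timer, and leave its long slot empty. Seat each thing flat on the floor of its pocket (bottle standing in the round one, tube lying in the long narrow one, carton or timer lying face up in the large rectangular one), let go of it, never tip a bottle over, and leave the tape roll and the forceps lying where they are.

Things in the scene. Friction and masses are not known exactly. Their poses are not given: they have to be found in the camera images.
- tray_blue: blue kit tray, fixed, 166 (x) x 230 (y) mm; surface 9 mm, rim (5 mm wide) 12 mm above the worktop. Three pockets, 5 mm deep, floors 4 mm above the worktop: round, 62 mm across, centre x 0, y +66 mm; large, 80 (x) x 120 (y), centre x -28, y -37; long, 44 (x) x 126 (y), centre x +47, y -34. Origin: centre of the underside, on the worktop; z up.
- tray_yellow: yellow kit tray, fixed, 166 (x) x 230 (y) mm; surface 9 mm, rim (5 mm wide) 12 mm above the worktop. Three pockets, 5 mm deep, floors 4 mm above the worktop: round, 62 mm across, centre x 0, y +66 mm; large, 80 (x) x 120 (y), centre x -28, y -37; long, 44 (x) x 126 (y), centre x +47, y -34. Origin: centre of the underside, on the worktop; z up.
- bottle_wide: short white reagent bottle with an orange band and a wide red cap; 43 mm across, 75 mm high, the cap (from 58 mm up) 40 mm across, standing; about 0.08 kg. Origin: centre of the underside; z up when it stands as found.
- bottle_tall: taller white reagent bottle with a green band, sloping shoulders and a narrow red cap; 43 mm across the body, 88 mm high, the cap (from 71 mm up) 29 mm across, standing; about 0.08 kg. Origin: centre of the underside; z up when it stands as found.
- carton: small closed white carton lying flat, 100 (x) x 50 (y) x 36 (z) mm, about 0.06 kg; grip it across its 50 mm width. Origin: centre of the underside; z up when it stands as found.
- sample_tube: frosted white plastic sample tube with a cap, lying along its x axis, 108 mm long, 24 mm across, about 0.03 kg; it does not roll. Grip it across the barrel (y), with the fingertips 7 mm or more above its underside so that they clear the tray's surface at the set-down. Origin: centre of the underside; z up when it stands as found.
- timer: white laboratory timer lying flat with a small display and three buttons (two grey, one red) on top, 64 (x) x 62 (y) x 20 (z) mm, about 0.065 kg; grip it across its 62 mm sides (y), with the fingertips 7 mm or more above its underside. Origin: centre of the underside; z up when it stands as found.
- tape: roll of pale yellow marking tape lying flat, 67 mm across, 19 mm high; not wanted in any kit. Origin: centre of the underside; z up when it stands as found.
- tweezers: steel forceps lying on their side, 116 (x) x 14 x 10 mm; not wanted in any kit. Origin: centre of the underside; z up when it stands as found.
Not all that is in view belongs to the job. Leave any black look-alike of the bottle_tall alone.

How it is judged:
By the outcome, as a careful person would: the job done as asked, in the order asked, and still so for the second after the job is handed in, with the robot touching nothing.
It also fails if it takes over 136 s, if anything falls off the work surface, if the arm or the gripper's body presses on something with over 40 N, if the wrist force passes 120 N, or if a joint passes its speed limit or range.

ROBOT

A 6-joint arm with a two-finger parallel gripper is mounted at the origin on a cart in front of the work surface, level with it; the furniture and walls round the work are solid. World frame = base frame: x ahead of the robot, y to its left, z up, the work surface at z = 0. Lengths are in mm, angles in rad, forces in N, time in s.
With the tool pointing down it reaches from about 325 to 850 mm from the base axis. Payload 15.5 kg.
Tool frame: the origin (TCP) lies midway between the tips of the shut fingers; the grasp point (between the pads) lies 19 mm behind it (ctrl.tcp_to_grasp is the distance from the TCP to the grasp point, in mm); y points along the fingers, x is the direction in which the jaws open and shut, and the axes are right-handed (so a half turn about y gives the same grasp; the last joint's range is limited). The gripper opens to 91 mm and grips with 3 to 60 N. Pads are 32 mm wide; open, the fingers measure 118 mm over their backs; the gripper's body (76 mm by 178 mm) begins 60 mm behind the grasp point.
Start: joints at [-1.302, 0.494, 1.345, -0, 1.302, -0.096], TCP at [222.978, -583.872, 180.215] pointing down, gripper open.
Joint ranges: [-2.91, 2.91], [-0.82, 2.16], [0.22, 2.67], [-1.22, 4.37], [0.12, 2.79], [-3.08, 3.08]. Speed limits (rad/s): [1.89, 1.89, 2.57, 3.01, 3.01, 3.01].

INTERFACE

Orientations are given as a rotation vector (axis times angle).
In Python, from cell import ctrl gives the robot as it stands. The module is installed in compiled form; this text tells all that it offers.
- The arm moves only by the shell command python3 -m handwheel 'ROWS' [OPENING]. ROWS is JSON, a list of rows, each an object with "dp": the shift along the tool's x, y, z in cm, a list of three; "turn": the turn about the tool's y in degrees. In form: [{"dp": [tx, ty, tz], "turn": turn}, ...]. A call has 1 to 5 rows; each row is the pose to reach, as a shift and turn from the pose commanded when the call began, along the tool's axes at that moment; what a row does not reach only later rows make up. A row lasts 1/10 s, in which the tool goes at most 50 mm and 8.59 degrees, less where a joint would pass 70% of its speed; a pose out of reach is approached as far as the arm can. A call with a gripper value outside its range is refused whole. OPENING is the closure, from -1 (fully open) to 1 (shut), set as the call begins (- or left out, the last holds). The fingers move at their own pace and stop on an object; the grip force is fixed at half the most. Time passes only in rows, so rows that repeat a pose let the fingers close. It gives the time, the measured TCP pose, the force and the opening at its end, in the units of the state.
- ctrl.observe(): the state, without advancing time (a new reading comes with each control period).
- ctrl.capture(name): name is "scene" or "top" or "wrist"; returns (picture, depth): 420x560x3 uint8, red, green, blue; 420x560 float32, mm along the optical axis (not along the pixel's ray), 0 where there is no reading.
- ctrl.get_calibration(name): a dict with "fx", "fy", "cx", "cy" (pixels), "pose" (4x4, takes a point from camera to world coordinates). Camera axes: x right, y down, z forward; pixel columns grow to the right and rows downward; lengths in mm; the calibration is good to about 2 mm. The wrist camera is an equidistant fisheye: a pixel r from the principal point sees the ray r / f radians off the axis. A picture is of the moment at which its call begins: read the wrist's pose just before it. get_calibration takes no time and is no camera call; for the wrist camera it gives the pose at the moment of the call.
- ctrl.sign_off(): hands the job in, once; it reports no verdict.
Trained networks look in the newest picture that a camera, given by its name, has taken for a name from the list of things; names that differ only in an ending like _2 or _b are one class to them, and where a whole thing is asked for, a point or a joint stands for the part that bears it (a point fixed in the world has none). Each returns a list of dicts, best first, with "p" (0 to 1); they miss things now and then, are a little off and sometimes report something else, mostly with a low value. They report only what shows in the picture. A call takes as long as a camera call. They do not tell look-alikes from the thing itself.
- ctrl.find_in(camera, label): "at" ([column, row] in pixels, amid what is visible of it).
- ctrl.outline_of(camera, label): "region" (420x560 bool, what is visible of it) and "at" ([column, row] in pixels, amid what is visible of it).
- ctrl.place_of(camera, label): "at" ([column, row] in pixels: a listed point, or the origin of a listed thing).
The state is a dict: "t": time; "joint_positions": joint angles; "qvel": joint speeds; "tau": joint torques, N m; "position": TCP position; "tcp_rot": TCP orientation; "force": force on the tool from outside, world axes, zero at the start; "ft_torque": the same for the moment, N m; "grip_width": finger opening in mm.
Only numpy, scipy, OpenCV 4.12 (cv2) and the standard library are available. Lean on these libraries where they do the work, as an engineer would, in place of code of your own. Each camera call takes 0.05 s, during which the arm holds its last target. There are 200 camera calls.

## Working session

There is one attempt and no reset: what is moved stays moved. The work goes in short steps, Python scripts to look and compute and a shell command to move; the robot and the scene stay as the last step left them, time stands still between calls to the robot, and variables do not carry over. Pictures are saved under pics/ and viewed, about 12 in all and at most 16, crops included, and the job is handed in when it is done.

```bash
mkdir -p pics
python3 - <<'E'
from cell import ctrl
import cv2,numpy as np
s=ctrl.observe();print(s)
for n in("scene","top"):
    p,d=ctrl.capture(n);cv2.imwrite(f"pics/{n}0.png",p[:,:,::-1]);np.save(f"{n}_d.npy",d)
    c=ctrl.get_calibration(n);print(n,c)
E
```

```text
{'t': 0.0, 'joint_positions': array([-1.30148970e+00,  4.94194375e-01,  1.34614801e+00,  2.72414770e-05,
        1.30251657e+00, -9.55259309e-02]), 'qvel': array([ 0.00017853,  0.00073451, -0.00039977, -0.00078567, -0.0004783 ,
       -0.00034185]), 'tau': array([ 2.49884833e-03, -8.78834796e+01, -3.81853151e+01,  7.10548181e-02,
        5.34671720e-02, -1.05585391e-04]), 'position': array([ 222.87575812, -583.44121114,  179.62562802]), 'tcp_rot': array([-1.35913749,  0.93706593, -0.93549279]), 'force': array([ 0.14693361,  0.33210817, -0.74988257]), 'ft_torque': array([-0.02778652,  0.02354812, -0.01671283]), 'grip_width': 91.53084405899871}
scene {'fx': 488.1895990110793, 'fy': 488.1895990110793, 'cx': 279.34268276360933, 'cy': 208.27702277315697, 'pose': array([[-5.38821007e-01, -3.63693035e-01,  7.59867948e-01,
        -3.40889924e+02],
       [-8.42392518e-01,  2.25291793e-01, -4.89508380e-01,
         5.71648242e+02],
       [ 6.83877552e-03, -9.03864472e-01, -4.27764242e-01,
         5.10697658e+02],
       [ 0.00000000e+00,  0.00000000e+00,  0.00000000e+00,
         1.00000000e+00]])}
top {'fx': 400.01838690991855, 'fy': 400.01838690991855, 'cx': 282.5727287179212, 'cy': 209.75810498956744, 'pose': array([[ 1.70179565e-02, -9.97004729e-01,  7.54450814e-02,
         4.78662781e+02],
       [-9.99392153e-01, -1.46654594e-02,  3.16267122e-02,
        -1.22396392e+01],
       [-3.04255448e-02, -7.59374444e-02, -9.96648278e-01,
         9.03657526e+02],
       [ 0.00000000e+00,  0.00000000e+00,  0.00000000e+00,
         1.00000000e+00]])}
```

View pics/top0.png

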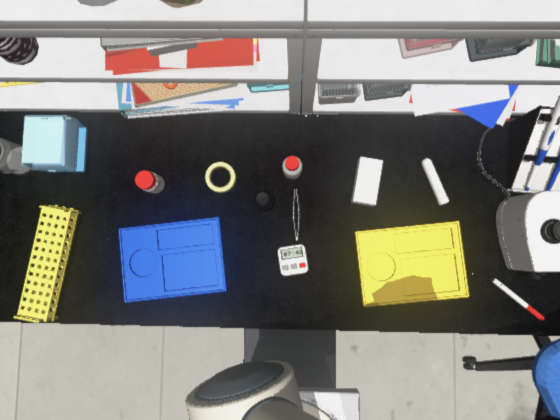

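View pics/scene0.png

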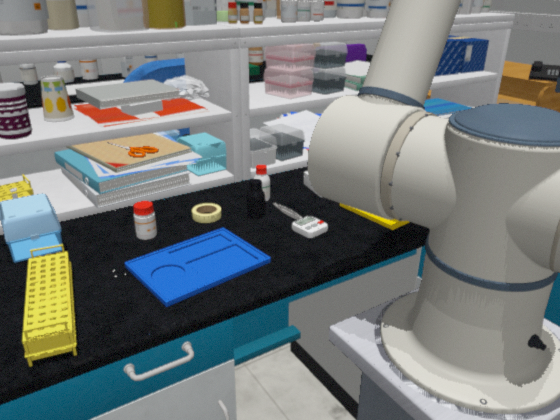

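The top view shows the wide-cap bottle (149,182), tape (220,177), tall bottle (292,167), black look-alike (265,200), forceps (296,215), timer (293,260), carton (367,181), tube (434,181), blue tray (173,260) and yellow tray (412,263). The scene view agrees with this.

```bash
cat > h.py <<'E'
from cell import ctrl
import cv2,numpy as np
from scipy.spatial.transform import Rotation as R
def cloud(n,d,reg):
    c=ctrl.get_calibration(n);v,u=np.nonzero(reg&(d>0));z=d[v,u]
    P=np.c_[(u-c['cx'])/c['fx']*z,(v-c['cy'])/c['fy']*z,z]
    return P@c['pose'][:3,:3].T+c['pose'][:3,3]
def pose():
    s=ctrl.observe();return s['position'],R.from_rotvec(s['tcp_rot']).as_matrix(),s
def to(x,y,z,jaw=None):
    """shift in tool cm to world TCP target and turn (deg about tool y) to bring the jaw axis to world angle jaw (deg)"""
    p,M,s=pose();d=M.T@(np.array([x,y,z])-p)/10
    a=np.degrees(np.arctan2(M[1,0],M[0,0]))
    # turn about tool y (down): positive turn about down = negative world angle
    t=None if jaw is None else -((jaw-a+90)%180-90)
    print('t',round(s['t'],2),'pos',p.round(1),'jaw',round(a,1),'dp cm',d.round(2),'turn',None if t is None else round(t,1),'grip',round(s['grip_width'],1),'F',s['force'].round(1),'q',s['joint_positions'].round(2))
E
python3 - <<'E'
from h import *
p,M,s=pose();print(M.round(2))
p,d=ctrl.capture("top")
for l in("tray_blue","tray_yellow","bottle_wide","bottle_tall","carton","sample_tube","timer","tape","tweezers"):
  for o in ctrl.outline_of("top",l)[:2]:
    P=cloud("top",d,o['region'])
    if len(P)<10: continue
    h=np.percentile(P[:,2],90); Q=P[P[:,2]>(h-12 if 'tray' not in l else 5)]
    r=cv2.minAreaRect(Q[:,:2].astype(np.float32))
    print(l,round(o['p'],2),np.round(o['at']),'h',h.round(1),'zmin',P[:,2].min().round(1),'rect',np.round(r[0],1),np.round(r[1],1),round(r[2],1),'med',np.median(Q,0).round(1))
to(0,0,0)
E
```

```text
[[ 0.36 -0.    0.93]
 [-0.93  0.    0.36]
 [-0.   -1.    0.  ]]
tray_blue 0.69 [172. 259.] h 11.7 zmin -2.5 rect [432.2 263.2] [166.3 231.7] 7.5 med [433.7 281.6   9.2]
tray_yellow 0.73 [410. 264.] h 11.1 zmin -3.5 rect [ 432.7 -268. ] [166.2 230.3] 6.7 med [ 435.9 -244.     8.9]
bottle_wide 0.66 [148. 182.] h 76.4 zmin -2.5 rect [602.  308.1] [38.  38.8] 21.4 med [602.2 307.1  75.2]
bottle_tall 0.83 [288. 166.] h 89.1 zmin -2.5 rect [638.9  -3.2] [27.2 26.6] 87.8 med [637.9  -4.   88. ]
bottle_tall 0.55 [264. 202.] h 89.2 zmin -1.7 rect [563.2  55.4] [26.9 26.6] 2.7 med [563.8  56.2  88.1]
carton 0.72 [368. 178.] h 37.9 zmin -1.8 rect [ 611.6 -168.2] [ 50.3 100.5] 80.4 med [ 611.6 -167.2   36.1]
sample_tube 0.57 [434. 180.] h 24.1 zmin -2.8 rect [ 616.1 -318.8] [107.3  21.9] 22.7 med [ 613.8 -317.6   21.2]
timer 0.77 [293. 260.] h 19.9 zmin 0.4 rect [436.5  -7.4] [63.8 61.7] 9.4 med [437.1  -7.2  17.6]
tape 0.8 [212. 172.] h 21.0 zmin -1.1 rect [618.6 157.7] [65.9 65. ] 46.5 med [617.6 158.6  19.1]
tape 0.26 [433. 178.] h 24.0 zmin -5.2 rect [ 616.1 -318.7] [107.3  22.4] 23.1 med [ 615.7 -317.5   21.2]
t 0.6 pos [ 223.  -583.8  180.2] jaw -69.1 dp cm [-62.5   18.02  -0.  ] turn None grip 90.9 F [0.6 1.4 0.6] q [-1.3   0.49  1.35 -0.    1.3  -0.1 ]
```

Run:
```python
from h import *
d=np.load("top_d.npy");P=cloud("top",d,d>0)
print("rows x, cols y:",list(range(550,-650,-60)))
for x in range(780,200,-40):
    r=[]
    for y in range(550,-650,-60):
        m=(abs(P[:,0]-x)<20)&(abs(P[:,1]-y)<30);r.append(int(np.percentile(P[m,2],98)) if m.sum()>5 else -99)
    print(x,r)
to(616,-318,130,112.7)
```

```text
rows x, cols y: [550, 490, 430, 370, 310, 250, 190, 130, 70, 10, -50, -110, -170, -230, -290, -350, -410, -470, -530, -590]
780 [198, 266, 367, 402, 402, 409, 402, 411, 401, 401, 401, 401, 401, 401, 401, 401, 201, 239, 71, 24]
740 [95, 95, 4, 88, 113, 99, 92, 89, 3, 3, 3, 3, 3, 3, 41, 3, 37, 114, 134, -99]
700 [96, 95, 4, 4, 4, 3, 3, 4, 3, 3, 3, 3, 3, 3, 3, 3, 7, 89, 115, -99]
660 [96, 95, 4, 4, 3, 4, 20, 19, 3, 89, 5, 3, 38, 3, 24, 3, 6, 65, 84, 64]
620 [95, 94, 3, 4, 77, 3, 21, 21, 3, 89, 52, 3, 39, 3, 23, 24, 5, 38, 53, 55]
580 [4, 3, 4, 4, 77, 4, 20, 20, 90, 58, 3, 34, 38, 2, 13, 24, 3, 125, 125, 26]
540 [64, 64, 4, 4, 3, 3, 14, 3, 88, 44, 3, 3, 14, 3, 3, 12, 3, 123, 124, -99]
500 [50, 49, 4, 13, 13, 13, 12, 12, 4, 11, 3, 3, 13, 13, 12, 12, 2, 146, 143, -99]
460 [50, 49, 3, 13, 12, 12, 11, 12, 3, 20, 19, 3, 13, 11, 11, 12, 3, 114, 115, -99]
420 [49, 48, 3, 13, 12, 7, 10, 12, 3, 21, 20, 3, 12, 10, 7, 11, 12, 109, 110, 2]
380 [50, 49, 4, 13, 12, 10, 12, 13, 3, 3, 3, 3, 13, 12, 10, 12, 13, 12, 3, 2]
340 [49, 48, 3, 13, 14, 13, 12, 3, 3, 3, 3, 3, 13, 13, 13, 11, 3, 7, 13, 2]
300 [65, 47, 3, 4, 3, 3, 3, 3, 275, 276, 2, 2, 3, 3, 2, 2, 2, 2, 2, 2]
260 [-99, -99, -99, -61, -99, -99, -99, 335, 351, 403, 416, -99, -99, -99, -99, -99, -99, -62, -99, -99]
220 [-99, -99, -99, -99, -99, -99, -99, 335, 344, 290, 281, -99, -99, -99, -99, -99, -99, -99, -99, -99]
t 0.6 pos [ 223.  -583.8  180.2] jaw -69.1 dp cm [-10.81   5.02  46.2 ] turn -1.8 grip 90.9 F [0.6 1.4 0.6] q [-1.3   0.49  1.35 -0.    1.3  -0.1 ]
```

```bash
python3 -m handwheel '[{"dp":[-2.1,0,4.5],"turn":0},{"dp":[-4.2,0,9],"turn":0},{"dp":[-6.3,0,13.5],"turn":0},{"dp":[-8.4,0,18],"turn":0},{"dp":[-10.5,0,22.5],"turn":0}]' -1
python3 -m handwheel '[{"dp":[0,0,4.7],"turn":0},{"dp":[0,0,9.4],"turn":0},{"dp":[0,0,14.2],"turn":-1.8},{"dp":[0,0,19],"turn":-1.8},{"dp":[-0.3,0,23.6],"turn":-1.8}]'
python3 -c "
from h import *
ctrl.capture('top')
to(616,-318,9,112.7)"
```

```text
t: 1.1
position: [396.8, -404.0, 180.4]
tcp_rot: [-1.36, 0.936, -0.937]
force: [1.1, 0.1, 0.1]
grip_width: 91.1
t: 1.6
position: [617.1, -317.6, 180.3]
tcp_rot: [-1.371, 0.912, -0.913]
force: [0.0, -0.7, 0.1]
grip_width: 91.3
t 1.65 pos [ 622.4 -313.9  179.9] jaw -67.1 dp cm [ 0.12 17.09 -0.8 ] turn 0.2 grip 91.6 F [-1.   8.1 -1.5] q [-0.55  0.6   1.15  0.    1.39  0.62]
```

```bash
python3 -m handwheel '[{"dp":[0,3.5,0],"turn":0},{"dp":[0,7,0],"turn":0},{"dp":[0,10.5,0],"turn":0},{"dp":[0,12,0],"turn":0},{"dp":[0,12,0],"turn":0}]'
python3 - <<'E'
from h import *
to(616,-318,9,112.7)
p,d=ctrl.capture("wrist");cv2.imwrite("pics/w1.png",p[:,:,::-1])
p,d=ctrl.capture("top");cv2.imwrite("pics/t1.png",p[100:320,300:560,::-1])
E
```

```text
t: 2.15
position: [614.0, -317.9, 58.4]
tcp_rot: [-1.371, 0.916, -0.91]
force: [-0.6, -0.4, 1.1]
grip_width: 91.2
t 2.15 pos [ 614.  -317.9   58.4] jaw -67.3 dp cm [0.1  4.94 0.19] turn -0.0 grip 91.2 F [-0.6 -0.4  1.1] q [-0.56  0.71  1.29 -0.    1.15  0.61]
```

View pics/w1.png

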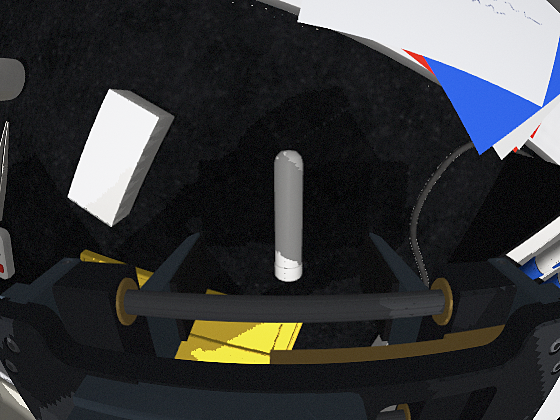

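The wrist view shows the tube centred and aligned between the fingers (288,215). I'll descend, grip and lift.

```bash
cat >> h.py <<'E'
def plan(x,y,z,jaw,step=45):
    p,M,s=pose();a=np.degrees(np.arctan2(M[1,0],M[0,0]));D=np.array([x,y,z])-p;t=(jaw-a+90)%180-90
    n=int(np.ceil(max(np.linalg.norm(D)/step,abs(t)/8)/5))
    print('t',round(s['t'],2),'pos',p.round(1),'jaw',round(a,1),'grip',round(s['grip_width'],1),'F',s['force'].round(1),'q',s['joint_positions'].round(2))
    for i in range(n):
        b=np.radians(a+t*i/n);X=np.array([[np.cos(b),np.sin(b),0],[0,0,-1],[-np.sin(b),np.cos(b),0]])
        print('call',i+1,'end dp',(X@D/n/10).round(2),'turn',round(-t/n,1))
E
python3 -m handwheel '[{"dp":[0,2,0],"turn":0},{"dp":[0,3.5,0],"turn":0},{"dp":[0,4.5,0],"turn":0},{"dp":[0,4.9,0],"turn":0},{"dp":[0,4.9,0],"turn":0}]'
python3 -m handwheel '[{"dp":[0,0,0],"turn":0},{"dp":[0,0,0],"turn":0},{"dp":[0,0,0],"turn":0},{"dp":[0,0,0],"turn":0},{"dp":[0,0,0],"turn":0}]' 1
python3 -m handwheel '[{"dp":[0,0,0],"turn":0},{"dp":[0,0,0],"turn":0},{"dp":[0,0,0],"turn":0},{"dp":[0,0,0],"turn":0},{"dp":[0,0,0],"turn":0}]' 1
python3 -m handwheel '[{"dp":[0,-2,0],"turn":0},{"dp":[0,-5,0],"turn":0},{"dp":[0,-9,0],"turn":0},{"dp":[0,-13,0],"turn":0},{"dp":[0,-15,0],"turn":0}]' 1
python3 -c "
from h import *
plan(483.2,235.6,160,7.5)"
```

```text
t: 2.75
position: [615.0, -318.5, 11.1]
tcp_rot: [-1.371, 0.913, -0.912]
force: [-0.7, 0.3, -0.1]
grip_width: 91.1
t: 3.25
position: [615.2, -318.6, 11.4]
tcp_rot: [-1.371, 0.912, -0.913]
force: [-1.0, -0.7, 0.5]
grip_width: 54.1
t: 3.75
position: [615.1, -318.5, 11.2]
tcp_rot: [-1.371, 0.913, -0.913]
force: [0.1, 1.5, -0.2]
grip_width: 14.0
t: 4.25
position: [616.3, -319.2, 165.1]
tcp_rot: [-1.371, 0.909, -0.916]
force: [-0.1, -0.8, -0.4]
grip_width: 0.5
t 4.25 pos [ 616.3 -319.2  165.1] jaw -67.3 grip 0.5 F [-0.1 -0.8 -0.4] q [-0.56  0.6   1.18  0.    1.35  0.61]
call 1 end dp [-18.77   0.17   3.05] turn -24.9
call 2 end dp [-15.74   0.17  10.68] turn -24.9
call 3 end dp [-9.77  0.17 16.32] turn -24.9
```

Run:
```python
from h import *
p,d=ctrl.capture("wrist");cv2.imwrite("pics/w2.png",p[:,:,::-1])
c=ctrl.get_calibration("wrist");print(c)
p,d=ctrl.capture("top")
for o in ctrl.outline_of("top","sample_tube")[:2]:
    P=cloud("top",d,o['region']);Q=P[P[:,2]>8]
    r=cv2.minAreaRect(Q[:,:2].astype(np.float32));print(o['p'],o['at'],r,P.max(0))
```

```text
{'fx': 325.19226210127806, 'fy': 325.19226210127806, 'cx': 283.8840678662991, 'cy': 210.22424818865127, 'pose': array([[ 3.85117055e-01, -8.84299880e-01, -2.64004880e-01,
         6.92333094e+02],
       [-9.22855115e-01, -3.67521500e-01, -1.15179788e-01,
        -2.86566603e+02],
       [ 4.82600317e-03,  2.87995954e-01, -9.57619465e-01,
         3.72905320e+02],
       [ 0.00000000e+00,  0.00000000e+00,  0.00000000e+00,
         1.00000000e+00]])}
0.88 [433.3, 179.3] ((616.4113159179688, -318.734619140625), (106.85034942626953, 22.42613983154297), 22.379493713378906) [ 669.69925744 -291.57689308   28.11679118]
```

View pics/w2.png

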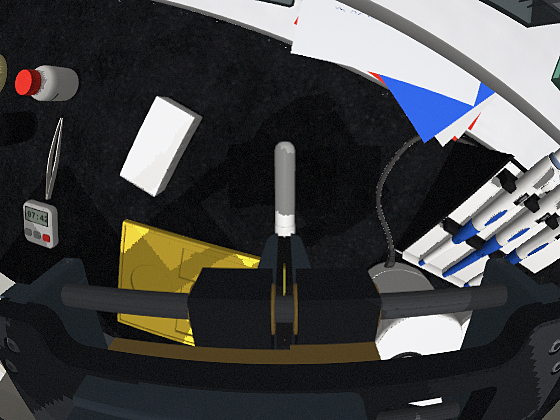

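The gripper shut empty and the tube is still lying at (616,-319). The tube shows at (285,190) and the shut fingertips at (284,237). I'll check the fingertip depth against the TCP.

```bash
cat >> h.py <<'E'
def wpt(u,v,d,c):
    w=np.array([u-c['cx'],v-c['cy']]);r=np.hypot(*w);th=r/c['fx']
    k=np.tan(th)/max(r,1e-6);P=np.array([w[0]*k,w[1]*k,1])*d
    return c['pose'][:3,:3]@P+c['pose'][:3,3]
E
python3 - <<'E'
from h import *
c=ctrl.get_calibration("wrist");p,d=ctrl.capture("wrist")
to(0,0,0)
for u,v in[(285,150),(285,190),(285,215),(285,225)]+[(u,v) for v in range(232,300,8) for u in(276,284,292)]:
    print(u,v,d[v,u].round(0),wpt(u,v,d[v,u],c).round(0),p[v,u])
E
```

```text
t 4.45 pos [ 615.  -318.5  161.1] jaw -67.3 dp cm [-53.12  16.1  -44.45] turn None grip 0.5 F [-0.6 -0.3 -0.2] q [-0.56  0.61  1.18  0.    1.35  0.61]
285 150 341.0 [ 657. -302.   23.] [143 145 144]
285 190 354.0 [ 617. -319.   23.] [141 140 139]
285 215 364.0 [ 590. -330.   21.] [167 167 165]
285 225 364.0 [ 580. -335.   25.] [245 245 245]
276 232 372.0 [ 567. -329.   19.] [152 151 149]
284 232 366.0 [ 572. -337.   25.] [241 240 240]
292 232 371.0 [ 574. -346.   20.] [234 232 230]
276 240 173.0 [ 630. -308.  207.] [34 42 46]
284 240 395.0 [ 554. -344.    0.] [23 23 24]
292 240 173.0 [ 633. -316.  207.] [35 38 45]
276 248 162.0 [ 630. -308.  219.] [41 46 53]
284 248 398.0 [ 544. -348.    1.] [ 9 16 12]
292 248 162.0 [ 633. -315.  219.] [37 44 51]
276 256 154.0 [ 630. -308.  227.] [31 33 37]
284 256 401.0 [ 534. -353.    0.] [ 1 10  2]
292 256 152.0 [ 634. -315.  229.] [33 39 43]
276 264 147.0 [ 629. -309.  234.] [27 29 38]
284 264 399.0 [ 526. -356.    5.] [69 61 22]
292 264 143.0 [ 634. -315.  238.] [26 30 42]
276 272 141.0 [ 629. -309.  241.] [29 32 36]
284 272 399.0 [ 517. -360.    8.] [159 151  43]
292 272 136.0 [ 633. -314.  245.] [33 36 42]
276 280 134.0 [ 629. -309.  248.] [17 21 19]
284 280 401.0 [ 507. -364.   10.] [159 152  47]
292 280 135.0 [ 631. -315.  248.] [26 29 35]
276 288 131.0 [ 627. -310.  252.] [17 25 30]
284 288 406.0 [ 496. -369.    9.] [166 157  52]
292 288 131.0 [ 630. -316.  252.] [14 19 28]
276 296 90.0 [ 645. -303.  289.] [29 30 35]
284 296 90.0 [ 646. -305.  289.] [25 28 38]
292 296 91.0 [ 647. -308.  288.] [39 36 46]
```

```bash
cat >> h.py <<'E'
def tips(name=None):
    c=ctrl.get_calibration("wrist");p,d=ctrl.capture("wrist")
    if name: cv2.imwrite(name,p[:,:,::-1])
    v,u=np.nonzero((d>0)&(d<260));m=v>200;v,u=v[m],u[m]
    P=np.array([wpt(a,b,d[b,a],c) for a,b in zip(u,v)]);i=np.argsort(P[:,2])[:60]
    pp,M,s=pose();L=(P-pp)@M
    for q in(u<284,u>=284):
        j=np.nonzero(q)[0];k=j[np.argsort(P[j,2])[:40]];print('tip world z',np.percentile(P[k,2],[5,50]).round(1),'tool xyz rel TCP',np.median(L[k],0).round(1),'px',np.median(u[k]),np.median(v[k]))
    return P
E
python3 -c "
from h import *
tips();to(0,0,0)"
python3 -m handwheel '[{"dp":[0,3,0],"turn":0},{"dp":[0,6,0],"turn":0},{"dp":[0,9,0],"turn":0},{"dp":[0,12,0],"turn":0},{"dp":[0,14,0],"turn":0}]' -1
python3 -m handwheel '[{"dp":[0,0,0],"turn":0},{"dp":[0,0,0],"turn":0},{"dp":[0,0,0],"turn":0},{"dp":[0,0,0],"turn":0},{"dp":[0,0,0],"turn":0}]' -1
python3 -c "
from h import *
tips('pics/w3.png');to(0,0,0)"
```

```text
tip world z [196.  198.3] tool xyz rel TCP [ -4.  -38.1  17. ] px 277.0 236.0
tip world z [115.1 116.4] tool xyz rel TCP [243.1  43.5  14.3] px 529.0 203.0
t 4.5 pos [ 614.6 -318.2  160.2] jaw -67.3 dp cm [-53.06  16.12 -44.41] turn None grip 0.4 F [-0.2  0.5 -0.3] q [-0.56  0.61  1.18 -0.    1.35  0.61]
t: 5.0
position: [613.3, -317.4, 17.4]
tcp_rot: [-1.371, 0.916, -0.909]
force: [0.7, 0.2, 0.5]
grip_width: 37.5
t: 5.5
position: [615.6, -318.8, 22.2]
tcp_rot: [-1.371, 0.911, -0.914]
force: [-1.1, -0.3, 0.4]
grip_width: 77.8
tip world z [-1.4 -1.1] tool xyz rel TCP [-80.2  23.   -6.7] px 181.0 234.5
tip world z [-1.7 -1.3] tool xyz rel TCP [ 78.7  23.3 -12.2] px 386.5 240.0
t 5.55 pos [ 615.4 -318.7   22. ] jaw -67.3 dp cm [-53.16   2.12 -44.47] turn None grip 81.5 F [ 0.2 -0.1  0.2] q [-0.56  0.75  1.31 -0.    1.08  0.61]
```

View pics/w3.png

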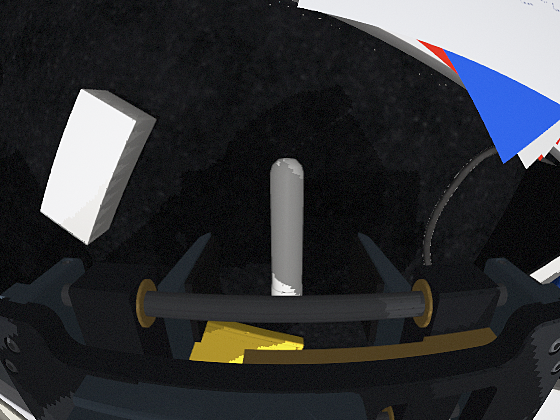

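The fingertips sit about 38 mm behind the reported TCP, so the gripper closed above the tube. The tube is centred at (286,225). I'll lower in stages, checking force and depth.

```bash
python3 -m handwheel '[{"dp":[0,1,0],"turn":0},{"dp":[0,2,0],"turn":0},{"dp":[0,3,0],"turn":0},{"dp":[0,3.8,0],"turn":0},{"dp":[0,3.8,0],"turn":0}]' -1
python3 - <<'E'
from h import *
print(ctrl.tcp_to_grasp)
c=ctrl.get_calibration("wrist");p,d=ctrl.capture("wrist")
to(0,0,0)
v,u=np.nonzero((d>0)&(d<200));m=(v>200)&(((u>130)&(u<215))|((u>355)&(u<440)));v,u=v[m],u[m]
P=np.array([wpt(a,b,d[b,a],c) for a,b in zip(u,v)])
for q in(u<284,u>=284): print(np.percentile(P[q,2],[0,1,3]),u[q][P[q,2].argmin()],v[q][P[q,2].argmin()])
E
```

```text
t: 6.05
position: [614.2, -318.0, -18.6]
tcp_rot: [-1.371, 0.915, -0.911]
force: [0.1, 0.0, -0.4]
grip_width: 91.2
18.8
t 6.1 pos [ 614.6 -318.2  -17.7] jaw -67.3 dp cm [-53.08  -1.67 -44.42] turn None grip 91.1 F [0.  0.4 0.6] q [-0.56  0.8   1.33  0.    1.01  0.61]
[-1.05971372 -0.17880574  0.17869345] 171 215
[-1.22707049 -0.39671005 -0.00514561] 412 205
```

```bash
python3 -m handwheel '[{"dp":[0,0.3,0],"turn":0},{"dp":[0,0.6,0],"turn":0},{"dp":[0,0.9,0],"turn":0},{"dp":[0,1.0,0],"turn":0},{"dp":[0,1.0,0],"turn":0}]' -1
python3 -m handwheel '[{"dp":[0,0,0],"turn":0},{"dp":[0,0,0],"turn":0},{"dp":[0,0,0],"turn":0},{"dp":[0,0,0],"turn":0},{"dp":[0,0,0],"turn":0}]' 1
python3 -m handwheel '[{"dp":[0,0,0],"turn":0},{"dp":[0,0,0],"turn":0},{"dp":[0,0,0],"turn":0},{"dp":[0,0,0],"turn":0},{"dp":[0,0,0],"turn":0}]' 1
```

```text
t: 6.6
position: [615.0, -318.5, -26.9]
tcp_rot: [-1.371, 0.913, -0.912]
force: [0.6, 0.3, -0.7]
grip_width: 91.3
t: 7.1
position: [615.2, -318.5, -26.7]
tcp_rot: [-1.371, 0.912, -0.913]
force: [-0.4, 0.1, 0.0]
grip_width: 54.2
t: 7.6
position: [615.1, -318.6, -26.8]
tcp_rot: [-1.371, 0.913, -0.913]
force: [0.3, -1.5, -0.4]
grip_width: 22.6
```

```bash
python3 -m handwheel '[{"dp":[0,-2,0],"turn":0},{"dp":[0,-5,0],"turn":0},{"dp":[0,-9,0],"turn":0},{"dp":[0,-12,0],"turn":0},{"dp":[0,-14,0],"turn":0}]' 1
python3 -c "
from h import *
ctrl.capture('top');plan(483.2,235.6,113,7.5)"
```

```text
t: 8.1
position: [615.8, -318.9, 115.9]
tcp_rot: [-1.371, 0.91, -0.915]
force: [0.4, 0.8, 1.1]
grip_width: 22.5
t 8.15 pos [ 616.9 -319.6  118.6] jaw -67.3 grip 21.9 F [ 1.7 -0.9  3.7] q [-0.56  0.65  1.23  0.    1.26  0.61]
call 1 end dp [-18.79   0.19   3.03] turn -24.9
call 2 end dp [-15.76   0.19  10.67] turn -24.9
call 3 end dp [-9.8   0.19 16.32] turn -24.9
```

```bash
python3 -m handwheel '[{"dp":[-3.7,0,0.6],"turn":-5},{"dp":[-7.5,0,1.2],"turn":-10},{"dp":[-11.2,0,1.8],"turn":-15},{"dp":[-15,0,2.4],"turn":-20},{"dp":[-18.8,0,3],"turn":-24.9}]' 1
python3 -m handwheel '[{"dp":[-3.1,0,2.1],"turn":-5},{"dp":[-6.3,0,4.3],"turn":-10},{"dp":[-9.4,0,6.4],"turn":-15},{"dp":[-12.6,0,8.6],"turn":-20},{"dp":[-15.8,0,10.7],"turn":-24.9}]' 1
python3 -m handwheel '[{"dp":[-2,0,3.3],"turn":-5},{"dp":[-4,0,6.6],"turn":-10},{"dp":[-6,0,9.9],"turn":-15},{"dp":[-8,0,13.2],"turn":-20},{"dp":[-9.8,0,16.3],"turn":-24.9}]' 1
python3 -m handwheel '[{"dp":[0,0,0],"turn":0},{"dp":[0,0,0],"turn":0},{"dp":[0,0,0],"turn":0}]' 1
python3 -c "
from h import *
p,d=ctrl.capture('wrist');cv2.imwrite('pics/w4.png',p[:,:,::-1]);plan(483.2,235.6,20,7.5)"
```

```text
t: 8.65
position: [569.6, -132.1, 113.1]
tcp_rot: [-1.493, 0.576, -0.576]
force: [0.8, 0.6, 0.2]
grip_width: 22.4
t: 9.15
position: [525.2, 53.5, 113.2]
tcp_rot: [-1.558, 0.237, -0.237]
force: [1.1, -0.6, 0.1]
grip_width: 22.2
t: 9.65
position: [480.5, 238.6, 113.2]
tcp_rot: [-1.568, -0.104, 0.104]
force: [0.4, -0.2, 0.1]
grip_width: 22.1
t: 9.95
position: [481.3, 236.3, 113.1]
tcp_rot: [-1.569, -0.1, 0.101]
force: [-0.0, 1.0, -0.2]
grip_width: 22.3
t 10.0 pos [481.5 236.1 113.2] jaw 7.3 grip 22.2 F [-0.2  0.1  0. ] q [ 0.34  0.45  1.65 -0.    1.05  0.22]
call 1 end dp [ 0.17  9.32 -0.07] turn -0.2
```

View pics/w4.png

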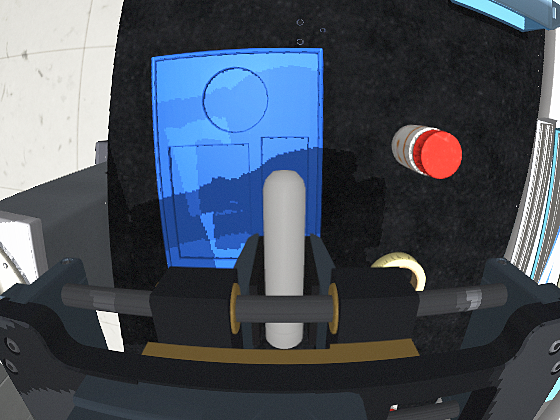

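The tube hangs over the long slot (285,160) and is parallel to it. I'll lower and release it with a partial opening.

```bash
python3 -m handwheel '[{"dp":[0.1,3,0],"turn":0},{"dp":[0.2,6,0],"turn":0},{"dp":[0.2,9,0],"turn":0},{"dp":[0.2,11.5,0],"turn":0},{"dp":[0.2,11.5,0],"turn":0}]' 1
python3 -m handwheel '[{"dp":[0,0.5,0],"turn":0},{"dp":[0,1,0],"turn":0},{"dp":[0,1.5,0],"turn":0},{"dp":[0,2.05,0],"turn":0},{"dp":[0,2.05,0],"turn":0}]' 1
python3 -m handwheel '[{"dp":[0,0,0],"turn":0},{"dp":[0,0,0],"turn":0},{"dp":[0,0,0],"turn":0},{"dp":[0,0,0],"turn":0},{"dp":[0,0,0],"turn":0}]' 0.1
python3 -m handwheel '[{"dp":[0,-2,0],"turn":0},{"dp":[0,-5,0],"turn":0},{"dp":[0,-9,0],"turn":0},{"dp":[0,-13,0],"turn":0},{"dp":[0,-16,0],"turn":0}]'
python3 - <<'E'
from h import *
p,d=ctrl.capture("top")
for o in ctrl.outline_of("top","sample_tube")[:2]:
    P=cloud("top",d,o['region']);Q=P[P[:,2]>15]
    r=cv2.minAreaRect(Q[:,:2].astype(np.float32));print(o['p'],o['at'],r,np.percentile(Q,98,axis=0))
plan(611.6,-168.2,137,80.4)
E
```

```text
t: 10.5
position: [481.7, 235.6, -4.2]
tcp_rot: [-1.57, -0.096, 0.104]
force: [-0.2, 0.7, 0.7]
grip_width: 22.1
t: 11.0
position: [483.3, 237.3, -22.5]
tcp_rot: [-1.568, -0.101, 0.101]
force: [0.5, 0.9, -0.0]
grip_width: 22.2
t: 11.5
position: [483.3, 237.3, -22.2]
tcp_rot: [-1.568, -0.102, 0.101]
force: [0.0, -0.2, 0.2]
grip_width: 41.0
t: 12.0
position: [483.5, 237.4, 140.2]
tcp_rot: [-1.568, -0.103, 0.1]
force: [-0.5, 0.1, -0.7]
grip_width: 40.9
0.61 [181.3, 234.0] ((484.90582275390625, 234.76202392578125), (22.244155883789062, 100.76750183105469), 7.393292427062988) [497.74895842 281.99477396  29.78350718]
t 12.1 pos [485.4 238.1 141.7] jaw 7.4 grip 41.2 F [ 0.1 -0.7 -0.9] q [0.35 0.42 1.61 0.   1.11 0.22]
call 1 end dp [  3.64   0.23 -20.96] turn -36.5
call 2 end dp [ -9.54   0.23 -19.01] turn -36.5
```

```bash
python3 -m handwheel '[{"dp":[0.7,0,-4.2],"turn":-7.3},{"dp":[1.4,0,-8.4],"turn":-14.6},{"dp":[2.2,0,-12.6],"turn":-21.9},{"dp":[2.9,0,-16.8],"turn":-29.2},{"dp":[3.6,0.2,-21],"turn":-36.5}]' -1
python3 -m handwheel '[{"dp":[-1.9,0,-3.8],"turn":-7.3},{"dp":[-3.8,0,-7.6],"turn":-14.6},{"dp":[-5.7,0,-11.4],"turn":-21.9},{"dp":[-7.6,0,-15.2],"turn":-29.2},{"dp":[-9.5,0,-19],"turn":-36.5}]'
python3 -m handwheel '[{"dp":[0,3,0],"turn":0},{"dp":[0,6,0],"turn":0},{"dp":[0,9,0],"turn":0},{"dp":[0,9,0],"turn":0},{"dp":[0,9,0],"turn":0}]'
python3 -c "
from h import *
p,d=ctrl.capture('wrist');cv2.imwrite('pics/w5.png',p[:,:,::-1]);plan(611.6,-168.2,-20,80.4)"
```

```text
t: 12.6
position: [546.1, 31.9, 135.3]
tcp_rot: [-1.485, -0.603, 0.603]
force: [0.1, 0.4, 1.1]
grip_width: 78.3
t: 13.1
position: [609.2, -170.8, 134.9]
tcp_rot: [-1.281, -1.088, 1.089]
force: [0.6, 0.9, 0.4]
grip_width: 91.2
t: 13.6
position: [609.0, -169.0, 45.7]
tcp_rot: [-1.283, -1.084, 1.085]
force: [-0.2, 0.1, -0.2]
grip_width: 91.4
t 13.65 pos [ 609.8 -169.3   46.7] jaw 80.4 grip 91.6 F [0.1 0.3 0.4] q [-0.37  0.65  1.46 -0.    1.03 -1.77]
call 1 end dp [ 0.14  6.67 -0.16] turn 0.0
```

View pics/w5.png

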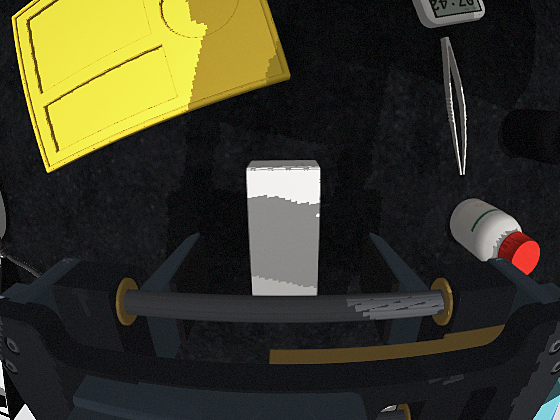

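The carton (284,230) is aligned and centred between the fingers. I'll descend, grip and lift.

```bash
python3 -m handwheel '[{"dp":[0,2.5,-0.1],"turn":0},{"dp":[0,5,-0.1],"turn":0},{"dp":[0,6.2,-0.1],"turn":0},{"dp":[0,6.5,-0.1],"turn":0},{"dp":[0,6.5,-0.1],"turn":0}]'
python3 -m handwheel '[{"dp":[0,0,0],"turn":0},{"dp":[0,0,0],"turn":0},{"dp":[0,0,0],"turn":0},{"dp":[0,0,0],"turn":0},{"dp":[0,0,0],"turn":0}]' 1
python3 -m handwheel '[{"dp":[0,0,0],"turn":0},{"dp":[0,0,0],"turn":0},{"dp":[0,0,0],"turn":0}]' 1
python3 -m handwheel '[{"dp":[0,-2,0],"turn":0},{"dp":[0,-5,0],"turn":0},{"dp":[0,-9,0],"turn":0},{"dp":[0,-13,0],"turn":0},{"dp":[0,-15,0],"turn":0}]' 1
python3 -c "
from h import *
plan(409.3,222.9,130,7.5)"
```

```text
t: 14.15
position: [610.8, -169.5, -18.4]
tcp_rot: [-1.285, -1.085, 1.085]
force: [0.1, 0.1, 0.2]
grip_width: 91.2
t: 14.65
position: [610.3, -169.3, -19.1]
tcp_rot: [-1.284, -1.085, 1.085]
force: [-0.1, -0.5, -0.1]
grip_width: 54.0
t: 14.95
position: [610.3, -169.3, -19.2]
tcp_rot: [-1.284, -1.085, 1.085]
force: [-1.1, 0.3, 3.5]
grip_width: 49.9
t: 15.45
position: [611.5, -169.7, 134.2]
tcp_rot: [-1.287, -1.087, 1.084]
force: [0.1, -1.0, -0.4]
grip_width: 49.7
t 15.45 pos [ 611.5 -169.7  134.2] jaw 80.4 grip 49.7 F [ 0.1 -1.  -0.4] q [-0.36  0.55  1.38 -0.    1.21 -1.77]
call 1 end dp [17.67  0.21 13.24] turn 36.5
call 2 end dp [ 6.35  0.21 21.15] turn 36.5
```

```bash
python3 -m handwheel '[{"dp":[3.5,0,2.6],"turn":7.3},{"dp":[7,0,5.3],"turn":14.6},{"dp":[10.6,0,7.9],"turn":21.9},{"dp":[14.1,0,10.6],"turn":29.2},{"dp":[17.7,0,13.2],"turn":36.5}]' 1
python3 -m handwheel '[{"dp":[1.3,0,4.2],"turn":7.3},{"dp":[2.5,0,8.4],"turn":14.6},{"dp":[3.8,0,12.7],"turn":21.9},{"dp":[5.1,0,16.9],"turn":29.2},{"dp":[6.4,0,21.2],"turn":36.5}]' 1
python3 -m handwheel '[{"dp":[0,2,0],"turn":0},{"dp":[0,5,0],"turn":0},{"dp":[0,7,0],"turn":0},{"dp":[0,7,0],"turn":0},{"dp":[0,7,0],"turn":0}]' 1
python3 -c "
from h import *
p,d=ctrl.capture('wrist');cv2.imwrite('pics/w6.png',p[:,:,::-1]);plan(409.3,222.9,-15,7.5)"
```

```text
t: 15.95
position: [508.4, 28.5, 130.7]
tcp_rot: [-1.488, -0.595, 0.595]
force: [1.2, 1.0, -0.3]
grip_width: 49.9
t: 16.45
position: [410.6, 220.9, 130.8]
tcp_rot: [-1.568, -0.11, 0.11]
force: [0.3, 0.3, -0.3]
grip_width: 49.4
t: 16.95
position: [411.5, 219.4, 61.0]
tcp_rot: [-1.568, -0.113, 0.114]
force: [0.0, 0.0, 1.4]
grip_width: 49.8
t 17.0 pos [412.  219.6  61.5] jaw 8.3 grip 49.7 F [ 0.7 -0.3 -0.8] q [0.36 0.45 1.86 0.   0.83 0.22]
call 1 end dp [-0.22  7.65  0.37] turn 0.8
```

View pics/w6.png

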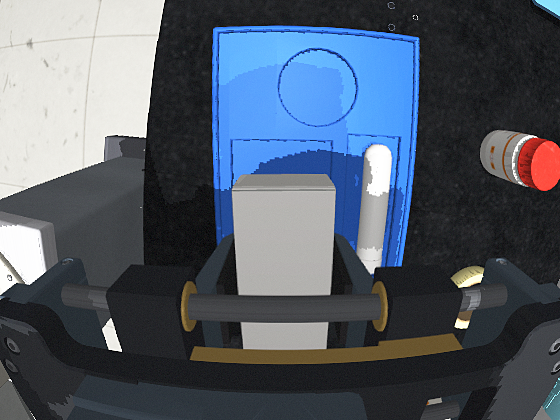

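The carton is over the large pocket (284,230), and the tube lies in its slot (374,200). I'll lower and release.

```bash
python3 -m handwheel '[{"dp":[-0.2,2,0.3],"turn":0.8},{"dp":[-0.2,4,0.35],"turn":0.8},{"dp":[-0.2,5.5,0.35],"turn":0.8},{"dp":[-0.2,5.8,0.35],"turn":0.8},{"dp":[-0.2,5.8,0.35],"turn":0.8}]' 1
python3 -m handwheel '[{"dp":[0,0.5,0],"turn":0},{"dp":[0,1,0],"turn":0},{"dp":[0,1.4,0],"turn":0},{"dp":[0,1.75,0],"turn":0},{"dp":[0,1.75,0],"turn":0}]' 1
python3 -m handwheel '[{"dp":[0,0,0],"turn":0},{"dp":[0,0,0],"turn":0},{"dp":[0,0,0],"turn":0},{"dp":[0,0,0],"turn":0}]' -0.36
python3 -m handwheel '[{"dp":[0,-2,0],"turn":0},{"dp":[0,-5,0],"turn":0},{"dp":[0,-9,0],"turn":0},{"dp":[0,-13,0],"turn":0},{"dp":[0,-16,0],"turn":0}]'
python3 - <<'E'
from h import *
p,d=ctrl.capture("top")
for l in("carton","sample_tube"):
  for o in ctrl.outline_of("top",l)[:1]:
    P=cloud("top",d,o['region']);Q=P[P[:,2]>15]
    r=cv2.minAreaRect(Q[:,:2].astype(np.float32));print(o['p'],o['at'],r,np.percentile(Q,[50,95],axis=0)[:,2])
plan(602,308,140,97.5)
plan(602,308,140,7.5)
E
```

```text
t: 17.5
position: [409.5, 222.7, 3.4]
tcp_rot: [-1.568, -0.103, 0.102]
force: [-0.1, -0.3, 0.2]
grip_width: 49.9
t: 18.0
position: [409.0, 222.6, -15.1]
tcp_rot: [-1.568, -0.103, 0.103]
force: [0.1, -0.3, -0.0]
grip_width: 49.4
t: 18.4
position: [409.1, 222.7, -14.8]
tcp_rot: [-1.568, -0.103, 0.103]
force: [0.1, 0.4, 0.1]
grip_width: 61.9
t: 18.9
position: [409.2, 222.7, 147.6]
tcp_rot: [-1.568, -0.104, 0.102]
force: [0.1, 0.2, -0.6]
grip_width: 62.1
0.92 [190.2, 269.2] ((410.96258544921875, 220.0598907470703), (49.93798828125, 95.41264343261719), 7.439609527587891) [40.42502326 43.00389946]
0.92 [184.0, 236.2] ((485.1484069824219, 233.15948486328125), (22.097530364990234, 97.38604736328125), 7.084351539611816) [25.67101535 29.22557461]
t 19.05 pos [410.1 223.1 146.9] jaw 7.5 grip 62.0 F [-1.1  0.7 -0.9] q [0.37 0.31 1.77 0.   1.06 0.24]
call 1 end dp [6.71 0.23 1.97] turn -30.0
call 2 end dp [ 6.8   0.23 -1.65] turn -30.0
call 3 end dp [ 5.06  0.23 -4.83] turn -30.0
t 19.05 pos [410.1 223.1 146.9] jaw 7.5 grip 62.0 F [-1.1  0.7 -0.9] q [0.37 0.31 1.77 0.   1.06 0.24]
call 1 end dp [20.14  0.69  5.91] turn 0.0
```

```bash
python3 -m handwheel '[{"dp":[4,0,1.2],"turn":0},{"dp":[8,0,2.4],"turn":0},{"dp":[12,0,3.6],"turn":0},{"dp":[16,0.2,4.8],"turn":0},{"dp":[20.1,0.5,5.9],"turn":0}]' -1
python3 -m handwheel '[{"dp":[0,2,0],"turn":0},{"dp":[0,4,0],"turn":0},{"dp":[0,5,0],"turn":0},{"dp":[0,5,0],"turn":0},{"dp":[0,5,0],"turn":0}]' -1
python3 -c "
from h import *
p,d=ctrl.capture('wrist');cv2.imwrite('pics/w7.png',p[:,:,::-1])
plan(602,308,-18,7.5)"
```

```text
t: 19.55
position: [601.3, 307.9, 138.5]
tcp_rot: [-1.569, -0.102, 0.105]
force: [0.1, 0.1, 0.3]
grip_width: 91.2
t: 20.05
position: [600.5, 307.4, 90.3]
tcp_rot: [-1.568, -0.103, 0.103]
force: [1.0, -0.2, 0.2]
grip_width: 91.1
t 20.1 pos [600.9 307.6  90.9] jaw 7.5 grip 91.1 F [-0.5  0.  -0.3] q [0.38 0.65 1.31 0.   1.18 0.25]
call 1 end dp [ 0.12 10.89  0.03] turn 0.0
```

View pics/w7.png

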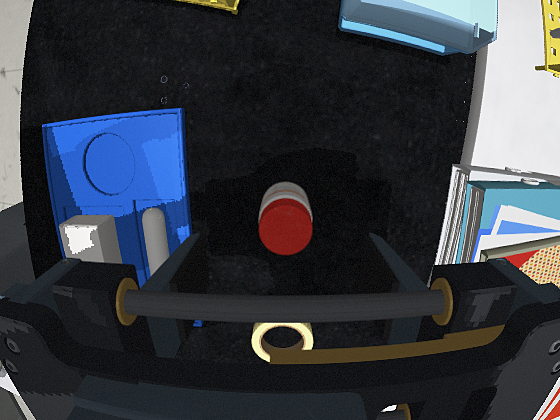

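The bottle (286,225) is centred between the fingers. I'll descend, grip and lift.

```bash
python3 -m handwheel '[{"dp":[0,3,0],"turn":0},{"dp":[0,6,0],"turn":0},{"dp":[0,9,0],"turn":0},{"dp":[0,10.5,0],"turn":0},{"dp":[0,10.8,0],"turn":0}]' -1
python3 -m handwheel '[{"dp":[0,0,0],"turn":0},{"dp":[0,0,0],"turn":0},{"dp":[0,0,0],"turn":0},{"dp":[0,0,0],"turn":0},{"dp":[0,0,0],"turn":0}]' 1
python3 -m handwheel '[{"dp":[0,0,0],"turn":0},{"dp":[0,0,0],"turn":0},{"dp":[0,0,0],"turn":0},{"dp":[0,0,0],"turn":0}]' 1
python3 -m handwheel '[{"dp":[0,-1,0],"turn":0},{"dp":[0,-3,0],"turn":0},{"dp":[0,-5,0],"turn":0},{"dp":[0,-7,0],"turn":0},{"dp":[0,-8,0],"turn":0}]' 1
python3 -m handwheel '[{"dp":[0,0,0],"turn":0},{"dp":[0,0,0],"turn":0}]' 1
python3 -c "
from h import *
plan(423.6,328.6,62,7.5,40)"
```

```text
t: 20.6
position: [600.1, 307.2, -18.6]
tcp_rot: [-1.569, -0.102, 0.104]
force: [-0.4, -0.0, 0.2]
grip_width: 91.6
t: 21.1
position: [600.9, 307.6, -17.2]
tcp_rot: [-1.568, -0.104, 0.102]
force: [0.8, 0.1, -0.5]
grip_width: 54.4
t: 21.5
position: [600.7, 307.5, -17.6]
tcp_rot: [-1.568, -0.103, 0.103]
force: [-0.7, -0.2, 3.9]
grip_width: 42.8
t: 22.0
position: [601.3, 307.8, 64.5]
tcp_rot: [-1.568, -0.105, 0.101]
force: [0.0, -0.3, -0.2]
grip_width: 42.6
t: 22.2
position: [600.3, 307.3, 61.7]
tcp_rot: [-1.569, -0.103, 0.103]
force: [-0.1, 0.6, -2.3]
grip_width: 42.8
t 22.2 pos [600.3 307.3  61.7] jaw 7.5 grip 42.8 F [-0.1  0.6 -2.3] q [0.38 0.68 1.34 0.   1.13 0.25]
call 1 end dp [-17.24  -0.03   4.42] turn 0.0
```

```bash
python3 -m handwheel '[{"dp":[-3.4,0,0.9],"turn":0},{"dp":[-6.9,0,1.8],"turn":0},{"dp":[-10.3,0,2.6],"turn":0},{"dp":[-13.8,0,3.5],"turn":0},{"dp":[-17.2,0,4.4],"turn":0}]' 1
python3 -m handwheel '[{"dp":[0,1,0],"turn":0},{"dp":[0,3,0],"turn":0},{"dp":[0,4.5,0],"turn":0},{"dp":[0,5,0],"turn":0},{"dp":[0,5,0],"turn":0}]' 1
python3 -c "
from h import *
p,d=ctrl.capture('wrist');cv2.imwrite('pics/w8.png',p[:,:,::-1])
plan(423.6,328.6,-13.3,7.5)"
```

```text
t: 22.7
position: [422.2, 328.1, 61.2]
tcp_rot: [-1.569, -0.102, 0.104]
force: [0.3, -0.0, -0.1]
grip_width: 42.4
t: 23.2
position: [423.8, 328.1, 11.1]
tcp_rot: [-1.569, -0.101, 0.105]
force: [1.1, 0.2, -0.8]
grip_width: 42.8
t 23.25 pos [424.3 328.4  11.9] jaw 7.5 grip 42.8 F [-0.3  1.1 -0. ] q [ 0.55  0.6   1.73 -0.    0.81  0.42]
call 1 end dp [-0.06  2.52  0.03] turn 0.0
```

View pics/w8.png

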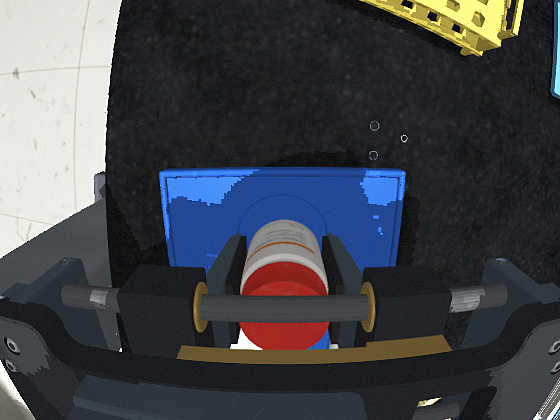

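The bottle is over the round pocket (284,220). I'll lower and release.

```bash
python3 -m handwheel '[{"dp":[0,0.7,0],"turn":0},{"dp":[0,1.4,0],"turn":0},{"dp":[0,2,0],"turn":0},{"dp":[0,2.5,0],"turn":0},{"dp":[0,2.5,0],"turn":0}]' 1
python3 -m handwheel '[{"dp":[0,0,0],"turn":0},{"dp":[0,0,0],"turn":0},{"dp":[0,0,0],"turn":0},{"dp":[0,0,0],"turn":0},{"dp":[0,0,0],"turn":0}]' -0.65
python3 -m handwheel '[{"dp":[0,-2,0],"turn":0},{"dp":[0,-5,0],"turn":0},{"dp":[0,-9,0],"turn":0},{"dp":[0,-13,0],"turn":0},{"dp":[0,-17,0],"turn":0}]'
python3 - <<'E'
from h import *
p,d=ctrl.capture("top")
for l in("bottle_wide","timer","bottle_tall"):
  for o in ctrl.outline_of("top",l)[:1]:
    P=cloud("top",d,o['region']);Q=P[P[:,2]>np.percentile(P[:,2],90)-10]
    r=cv2.minAreaRect(Q[:,:2].astype(np.float32));print(l,o['p'],o['at'],r,np.percentile(Q,[50,95],axis=0)[:,2])
plan(436.5,-7.4,120,9.4,43)
plan(436.5,-7.4,120,99.4,43)
E
```

```text
t: 23.75
position: [424.2, 328.4, -13.4]
tcp_rot: [-1.569, -0.103, 0.103]
force: [0.1, -0.5, -1.2]
grip_width: 42.8
t: 24.25
position: [424.4, 328.6, -12.7]
tcp_rot: [-1.568, -0.103, 0.103]
force: [0.1, -0.3, -0.4]
grip_width: 74.8
t: 24.75
position: [424.0, 328.4, 158.9]
tcp_rot: [-1.568, -0.103, 0.103]
force: [0.5, 0.9, 0.0]
grip_width: 75.6
bottle_wide 0.56 [132.9, 260.7] ((425.7344665527344, 329.22705078125), (38.42427062988281, 37.493988037109375), 24.962085723876953) [79.12102578 81.40139552]
timer 0.8 [292.5, 260.6] ((436.51751708984375, -7.4778289794921875), (63.8661994934082, 61.60426330566406), 9.43437671661377) [17.63569544 20.66525058]
bottle_tall 0.81 [265.5, 201.0] ((563.8077392578125, 56.13129425048828), (27.469139099121094, 26.137163162231445), 46.16839599609375) [88.01339189 89.9051859 ]
t 24.95 pos [424.7 328.8 158. ] jaw 7.5 grip 75.0 F [-0.4 -1.1  0.1] q [ 0.55  0.39  1.59 -0.    1.15  0.42]
call 1 end dp [ -1.61   1.9  -16.74] turn -0.9
call 2 end dp [ -1.89   1.9  -16.71] turn -0.9
t 24.95 pos [424.7 328.8 158. ] jaw 7.5 grip 75.0 F [-0.4 -1.1  0.1] q [ 0.55  0.39  1.59 -0.    1.15  0.42]
call 1 end dp [ -1.07   1.27 -11.16] turn 29.4
call 2 end dp [  4.54   1.27 -10.25] turn 29.4
call 3 end dp [ 8.98  1.27 -6.71] turn 29.4
```

```bash
python3 -m handwheel '[{"dp":[-0.2,0,-2.2],"turn":5.9},{"dp":[-0.4,0,-4.4],"turn":11.8},{"dp":[-0.6,0,-6.7],"turn":17.6},{"dp":[-0.8,0,-9],"turn":23.5},{"dp":[-1.1,1.2,-11.2],"turn":29.4}]' -1
python3 -m handwheel '[{"dp":[0.9,0,-2],"turn":5.9},{"dp":[1.8,0,-4.1],"turn":11.8},{"dp":[2.7,0,-6.1],"turn":17.6},{"dp":[3.6,0,-8.2],"turn":23.5},{"dp":[4.5,1.2,-10.3],"turn":29.4}]'
python3 -m handwheel '[{"dp":[1.8,0,-1.3],"turn":5.9},{"dp":[3.6,0,-2.7],"turn":11.8},{"dp":[5.4,0,-4],"turn":17.6},{"dp":[7.2,0,-5.4],"turn":23.5},{"dp":[9,1.2,-6.7],"turn":29.4}]'
python3 -m handwheel '[{"dp":[0,3,0],"turn":0},{"dp":[0,6,0],"turn":0},{"dp":[0,7.5,0],"turn":0},{"dp":[0,7.5,0],"turn":0},{"dp":[0,7.5,0],"turn":0}]'
python3 -c "
from h import *
p,d=ctrl.capture('wrist');cv2.imwrite('pics/w9.png',p[:,:,::-1])
plan(436.5,-7.4,-27,99.4)"
```

```text
t: 25.45
position: [428.0, 215.2, 144.7]
tcp_rot: [-1.55, 0.303, -0.303]
force: [-0.7, -0.1, 0.2]
grip_width: 91.2
t: 25.95
position: [431.3, 102.8, 132.8]
tcp_rot: [-1.455, 0.702, -0.702]
force: [0.5, 0.3, -0.7]
grip_width: 91.3
t: 26.45
position: [435.2, -9.3, 120.8]
tcp_rot: [-1.28, 1.092, -1.092]
force: [0.2, 0.4, 0.4]
grip_width: 91.1
t: 26.95
position: [434.8, -8.3, 45.9]
tcp_rot: [-1.283, 1.09, -1.087]
force: [0.3, -0.3, 0.3]
grip_width: 90.8
t 27.0 pos [435.4  -8.3  46.4] jaw -80.7 grip 91.0 F [ 0.4 -0.3  0.1] q [-0.16  0.45  1.95  0.    0.75  1.25]
call 1 end dp [-0.07  7.34  0.13] turn -0.1
```

View pics/w9.png

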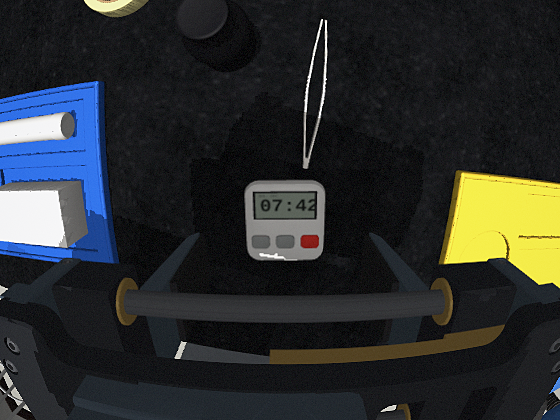

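The timer (286,220) is face up and centred between the fingers, and the forceps are clear of them. I'll grip it.

```bash
python3 -m handwheel '[{"dp":[0,3,0.1],"turn":0},{"dp":[0,5.5,0.1],"turn":0},{"dp":[0,7,0.1],"turn":0},{"dp":[0,7.4,0.1],"turn":0},{"dp":[0,7.4,0.1],"turn":0}]' -1
python3 -m handwheel '[{"dp":[0,0,0],"turn":0},{"dp":[0,0,0],"turn":0},{"dp":[0,0,0],"turn":0},{"dp":[0,0,0],"turn":0},{"dp":[0,0,0],"turn":0}]' 1
python3 -m handwheel '[{"dp":[0,0,0],"turn":0},{"dp":[0,0,0],"turn":0}]' 1
python3 -m handwheel '[{"dp":[0,-1,0],"turn":0},{"dp":[0,-3,0],"turn":0},{"dp":[0,-6,0],"turn":0},{"dp":[0,-9,0],"turn":0},{"dp":[0,-10,0],"turn":0}]' 1
python3 -m handwheel '[{"dp":[0,0,0],"turn":0}]' 1
python3 -c "
from h import *
plan(409.2,-308,72,96.7,40)"
```

```text
t: 27.5
position: [436.6, -8.2, -27.4]
tcp_rot: [-1.282, 1.088, -1.089]
force: [0.5, -0.5, -0.1]
grip_width: 91.5
t: 28.0
position: [436.7, -8.3, -27.4]
tcp_rot: [-1.281, 1.088, -1.089]
force: [-0.5, 0.2, 9.5]
grip_width: 62.1
t: 28.2
position: [436.7, -8.3, -27.4]
tcp_rot: [-1.281, 1.088, -1.089]
force: [-0.9, -0.1, 9.0]
grip_width: 61.9
t: 28.7
position: [437.4, -8.4, 75.0]
tcp_rot: [-1.28, 1.086, -1.091]
force: [0.5, 0.4, -1.7]
grip_width: 61.4
t: 28.8
position: [437.3, -8.3, 73.6]
tcp_rot: [-1.28, 1.086, -1.09]
force: [-0.6, 0.3, -1.2]
grip_width: 61.6
t 28.8 pos [437.3  -8.3  73.6] jaw -80.7 grip 61.6 F [-0.6  0.3 -1.2] q [-0.16  0.4   1.92  0.    0.82  1.25]
call 1 end dp [14.56  0.08 -3.81] turn 1.3
call 2 end dp [14.64  0.08 -3.48] turn 1.3
```

```bash
python3 -m handwheel '[{"dp":[2.9,0,-0.8],"turn":0.3},{"dp":[5.8,0,-1.5],"turn":0.6},{"dp":[8.7,0,-2.3],"turn":0.9},{"dp":[11.6,0,-3],"turn":1.1},{"dp":[14.6,0,-3.8],"turn":1.3}]' 1
python3 -m handwheel '[{"dp":[2.9,0,-0.7],"turn":0.3},{"dp":[5.8,0,-1.4],"turn":0.6},{"dp":[8.7,0,-2.1],"turn":0.9},{"dp":[11.6,0,-2.8],"turn":1.1},{"dp":[14.6,0,-3.5],"turn":1.3}]' 1
python3 -m handwheel '[{"dp":[0,2,0],"turn":0},{"dp":[0,4,0],"turn":0},{"dp":[0,6,0],"turn":0},{"dp":[0,7,0],"turn":0},{"dp":[0,7,0],"turn":0}]' 1
python3 -c "
from h import *
p,d=ctrl.capture('wrist');cv2.imwrite('pics/w10.png',p[:,:,::-1])
plan(409.2,-308,-23.2,96.7)"
```

```text
t: 29.3
position: [421.7, -159.3, 71.0]
tcp_rot: [-1.272, 1.107, -1.104]
force: [0.9, -0.5, -0.7]
grip_width: 61.9
t: 29.8
position: [407.3, -308.6, 70.7]
tcp_rot: [-1.262, 1.125, -1.121]
force: [1.0, 0.8, 0.5]
grip_width: 61.7
t: 30.3
position: [407.2, -306.9, 0.4]
tcp_rot: [-1.262, 1.125, -1.119]
force: [0.6, 0.3, 0.4]
grip_width: 61.8
t 30.35 pos [ 407.8 -307.4    1.5] jaw -83.3 grip 61.7 F [ 0.2 -0.1 -0.4] q [-0.76  0.6   1.8  -0.    0.74  0.69]
call 1 end dp [0.08 2.47 0.14] turn 0.0
```

View pics/w10.png

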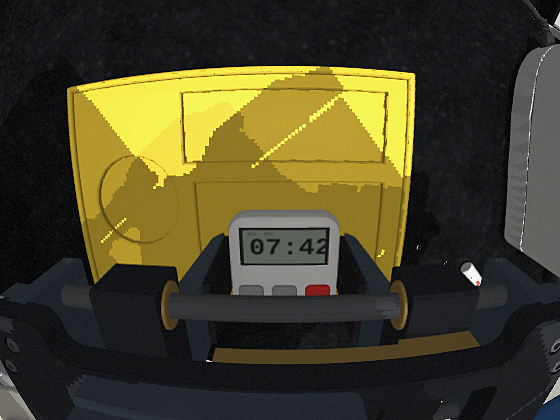

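The timer is over the large pocket (284,255). I'll lower and release, then go to the tall bottle.

```bash
python3 -m handwheel '[{"dp":[0,0.7,0.1],"turn":0},{"dp":[0,1.4,0.1],"turn":0},{"dp":[0,2,0.1],"turn":0},{"dp":[0,2.45,0.1],"turn":0},{"dp":[0,2.45,0.1],"turn":0}]' 1
python3 -m handwheel '[{"dp":[0,0,0],"turn":0},{"dp":[0,0,0],"turn":0},{"dp":[0,0,0],"turn":0},{"dp":[0,0,0],"turn":0},{"dp":[0,0,0],"turn":0}]' -0.76
python3 -m handwheel '[{"dp":[0,-2,0],"turn":0},{"dp":[0,-5,0],"turn":0},{"dp":[0,-9,0],"turn":0},{"dp":[0,-13,0],"turn":0},{"dp":[0,-17,0],"turn":0}]'
python3 - <<'E'
from h import *
p,d=ctrl.capture("top")
for l in("timer","bottle_tall","tray_yellow"):
  for o in ctrl.outline_of("top",l)[:2]:
    P=cloud("top",d,o['region']);Q=P[P[:,2]>np.percentile(P[:,2],90)-10]
    r=cv2.minAreaRect(Q[:,:2].astype(np.float32));print(l,o['p'],o['at'],r,np.percentile(Q,[50,95],axis=0)[:,2])
plan(638.9,-3.5,135,96.7,40)
E
```

```text
t: 30.85
position: [409.0, -307.5, -22.8]
tcp_rot: [-1.262, 1.123, -1.122]
force: [-0.0, -1.0, -0.7]
grip_width: 61.5
t: 31.35
position: [409.3, -307.9, -22.2]
tcp_rot: [-1.262, 1.122, -1.123]
force: [-0.6, -0.7, -0.1]
grip_width: 80.6
t: 31.85
position: [409.0, -307.5, 149.4]
tcp_rot: [-1.262, 1.123, -1.122]
force: [0.7, 0.2, 0.3]
grip_width: 80.1
timer 0.77 [424.1, 272.4] ((408.75830078125, -304.2029724121094), (63.2105827331543, 58.2025032043457), 4.662400722503662) [21.15011349 24.07694927]
bottle_tall 0.62 [265.0, 199.5] ((563.2868041992188, 55.43080139160156), (26.819828033447266, 26.711580276489258), 0.8472854495048523) [88.10071846 90.58684886]
bottle_tall 0.56 [292.6, 166.8] ((638.9888305664062, -3.130894660949707), (26.92724609375, 26.902057647705078), 0.29097142815589905) [88.10985937 90.24950316]
tray_yellow 0.75 [400.2, 254.3] ((432.52020263671875, -270.25335693359375), (168.1199493408203, 236.85964965820312), 7.104373455047607) [ 7.77684918 12.18938761]
t 32.05 pos [ 409.6 -308.1  148.5] jaw -83.3 grip 80.1 F [-0.5  0.6 -0.1] q [-0.76  0.37  1.66 -0.    1.1   0.69]
call 1 end dp [-13.78   0.67  13.17] turn 0.0
call 2 end dp [-13.78   0.67  13.17] turn 0.0
```

```bash
python3 -m handwheel '[{"dp":[-2.8,0,2.6],"turn":0},{"dp":[-5.5,0,5.3],"turn":0},{"dp":[-8.3,0,7.9],"turn":0},{"dp":[-11,0,10.5],"turn":0},{"dp":[-13.8,0,13.2],"turn":0}]' -1
python3 -m handwheel '[{"dp":[-2.8,0,2.6],"turn":0},{"dp":[-5.5,0,5.3],"turn":0},{"dp":[-8.3,0,7.9],"turn":0},{"dp":[-11,0,10.5],"turn":0},{"dp":[-13.8,1.2,13.2],"turn":0}]' -1
python3 -m handwheel '[{"dp":[0,2,0],"turn":0},{"dp":[0,4,0],"turn":0},{"dp":[0,4,0],"turn":0},{"dp":[0,4,0],"turn":0}]' -1
python3 -c "
from h import *
p,d=ctrl.capture('wrist');cv2.imwrite('pics/w11.png',p[:,:,::-1])
plan(638.9,-3.4,-20,96.7)"
```

```text
t: 32.55
position: [524.0, -153.6, 146.2]
tcp_rot: [-1.263, 1.125, -1.121]
force: [0.4, -0.9, 0.3]
grip_width: 90.9
t: 33.05
position: [639.9, -1.4, 135.1]
tcp_rot: [-1.263, 1.123, -1.122]
force: [1.4, -0.0, 0.0]
grip_width: 91.2
t: 33.45
position: [638.4, -2.9, 94.9]
tcp_rot: [-1.264, 1.124, -1.121]
force: [0.2, -0.3, 1.3]
grip_width: 91.3
t 33.5 pos [639.1  -3.   95.8] jaw -83.3 grip 91.2 F [ 0.5 -0.2  1.1] q [-0.1   0.6   1.4   0.    1.14  1.36]
call 1 end dp [ 0.04 11.58 -0.03] turn 0.0
```

View pics/w11.png

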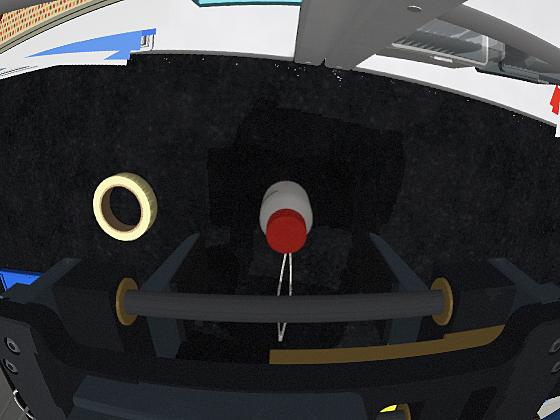

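The tall bottle (286,225) is centred. I'll descend, grip and lift.

```bash
python3 -m handwheel '[{"dp":[0,3,0],"turn":0},{"dp":[0,6,0],"turn":0},{"dp":[0,9,0],"turn":0},{"dp":[0,11,0],"turn":0},{"dp":[0,11.5,0],"turn":0}]' -1
python3 -m handwheel '[{"dp":[0,0,0],"turn":0},{"dp":[0,0,0],"turn":0},{"dp":[0,0,0],"turn":0},{"dp":[0,0,0],"turn":0},{"dp":[0,0,0],"turn":0}]' 1
python3 -m handwheel '[{"dp":[0,0,0],"turn":0},{"dp":[0,0,0],"turn":0},{"dp":[0,0,0],"turn":0},{"dp":[0,0,0],"turn":0}]' 1
python3 -m handwheel '[{"dp":[0,-1,0],"turn":0},{"dp":[0,-3,0],"turn":0},{"dp":[0,-5,0],"turn":0},{"dp":[0,-7,0],"turn":0},{"dp":[0,-8,0],"turn":0}]' 1
python3 -m handwheel '[{"dp":[0,0,0],"turn":0},{"dp":[0,0,0],"turn":0}]' 1
python3 -c "
from h import *
plan(425,-202.5,60,96.7,35)"
```

```text
t: 34.0
position: [638.4, -3.0, -20.5]
tcp_rot: [-1.263, 1.124, -1.122]
force: [-0.0, 0.5, 0.4]
grip_width: 91.2
t: 34.5
position: [639.5, -2.9, -18.6]
tcp_rot: [-1.262, 1.122, -1.123]
force: [0.2, -0.2, 0.1]
grip_width: 54.0
t: 34.9
position: [639.3, -2.9, -19.1]
tcp_rot: [-1.262, 1.122, -1.123]
force: [-1.7, -1.4, 5.8]
grip_width: 42.4
t: 35.4
position: [639.9, -2.8, 62.8]
tcp_rot: [-1.261, 1.121, -1.124]
force: [1.2, 1.0, -1.3]
grip_width: 42.7
t: 35.6
position: [638.8, -2.8, 60.2]
tcp_rot: [-1.263, 1.123, -1.122]
force: [0.5, 0.2, -1.2]
grip_width: 42.9
t 35.6 pos [638.8  -2.8  60.2] jaw -83.3 grip 42.9 F [ 0.5  0.2 -1.2] q [-0.1   0.64  1.43 -0.    1.07  1.36]
call 1 end dp [ 8.670e+00  1.000e-02 -1.178e+01] turn 0.0
call 2 end dp [ 8.670e+00  1.000e-02 -1.178e+01] turn 0.0
```

```bash
python3 -m handwheel '[{"dp":[1.7,0,-2.3],"turn":0},{"dp":[3.4,0,-4.7],"turn":0},{"dp":[5.2,0,-7],"turn":0},{"dp":[6.9,0,-9.4],"turn":0},{"dp":[8.7,0,-11.8],"turn":0}]' 1
python3 -m handwheel '[{"dp":[1.7,0,-2.3],"turn":0},{"dp":[3.4,0,-4.7],"turn":0},{"dp":[5.2,0,-7],"turn":0},{"dp":[6.9,0,-9.4],"turn":0},{"dp":[8.7,0,-11.8],"turn":0}]' 1
python3 -m handwheel '[{"dp":[0,1,0],"turn":0},{"dp":[0,3,0],"turn":0},{"dp":[0,4.5,0],"turn":0},{"dp":[0,5,0],"turn":0},{"dp":[0,5,0],"turn":0}]' 1
python3 -c "
from h import *
p,d=ctrl.capture('wrist');cv2.imwrite('pics/w12.png',p[:,:,::-1])
plan(425,-202.5,-14.7,96.7)"
```

```text
t: 36.1
position: [530.5, -103.4, 59.7]
tcp_rot: [-1.263, 1.124, -1.121]
force: [-0.6, -0.6, -1.2]
grip_width: 42.8
t: 36.6
position: [423.6, -203.4, 59.8]
tcp_rot: [-1.263, 1.124, -1.121]
force: [0.0, -0.3, -1.8]
grip_width: 42.4
t: 37.1
position: [424.7, -202.6, 9.7]
tcp_rot: [-1.263, 1.124, -1.12]
force: [-0.2, -0.3, -1.4]
grip_width: 42.5
t 37.15 pos [ 425.  -202.8   10.4] jaw -83.3 grip 42.9 F [ 0.8 -0.4 -1.1] q [-0.57  0.55  1.9   0.    0.7   0.88]
call 1 end dp [-0.03  2.51  0.  ] turn 0.0
```

View pics/w12.png

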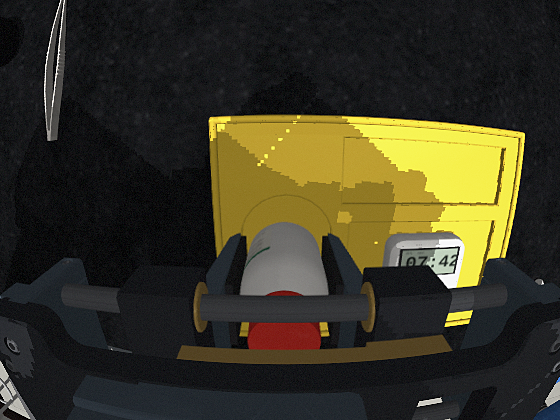

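The bottle is centred over the round pocket (285,220) and the timer sits in its pocket (425,255). I'll lower, release and retreat upward.

```bash
python3 -m handwheel '[{"dp":[0,0.7,0],"turn":0},{"dp":[0,1.4,0],"turn":0},{"dp":[0,2,0],"turn":0},{"dp":[0,2.5,0],"turn":0},{"dp":[0,2.5,0],"turn":0}]' 1
python3 -m handwheel '[{"dp":[0,0,0],"turn":0},{"dp":[0,0,0],"turn":0},{"dp":[0,0,0],"turn":0},{"dp":[0,0,0],"turn":0},{"dp":[0,0,0],"turn":0}]' -0.55
python3 -m handwheel '[{"dp":[0,-2,0],"turn":0},{"dp":[0,-5,0],"turn":0},{"dp":[0,-9,0],"turn":0},{"dp":[0,-13,0],"turn":0},{"dp":[0,-17,0],"turn":0}]'
python3 -m handwheel '[{"dp":[0,-1,-4],"turn":0},{"dp":[0,-2,-6],"turn":0},{"dp":[-3,-2,-6],"turn":0},{"dp":[-6,-2,-6],"turn":0},{"dp":[-6,-2,-6],"turn":0}]'
python3 - <<'E'
from h import *
p,d=ctrl.capture("top");cv2.imwrite("pics/tend.png",p[:,:,::-1])
for l in("bottle_wide","bottle_tall","carton","sample_tube","timer","tape","tweezers"):
  for o in ctrl.outline_of("top",l)[:2]:
    P=cloud("top",d,o['region']);Q=P[P[:,2]>np.percentile(P[:,2],90)-12]
    r=cv2.minAreaRect(Q[:,:2].astype(np.float32));print(l,round(o['p'],2),np.round(o['at']),np.round(r[0],1),np.round(r[1],1),round(r[2],1),np.percentile(Q,[50,95],axis=0)[:,2].round(1))
to(0,0,0)
E
```

```text
t: 37.65
position: [425.0, -203.1, -14.8]
tcp_rot: [-1.262, 1.123, -1.122]
force: [-0.0, -0.1, -1.5]
grip_width: 42.6
t: 38.15
position: [425.2, -203.3, -14.2]
tcp_rot: [-1.262, 1.122, -1.123]
force: [-0.3, -0.2, -0.7]
grip_width: 70.7
t: 38.65
position: [424.8, -203.0, 157.4]
tcp_rot: [-1.262, 1.123, -1.122]
force: [1.3, 0.1, -0.5]
grip_width: 70.5
t: 39.15
position: [357.1, -148.0, 175.7]
tcp_rot: [-1.263, 1.123, -1.12]
force: [0.1, -0.3, 0.0]
grip_width: 70.2
bottle_wide 0.71 [138. 260.] [425.7 328.6] [37.5 37.6] 1.0 [79.2 81.9]
bottle_tall 0.83 [265. 199.] [563.3  55.3] [26.7 26.9] 1.4 [88.1 90.7]
bottle_tall 0.67 [384. 270.] [ 425.6 -201.4] [26.  27.7] 0.5 [91.6 93.9]
carton 0.87 [188. 268.] [410.3 222.5] [ 50.  100.6] 7.9 [40.5 43.1]
carton 0.52 [383. 265.] [ 425.6 -201.4] [26.  27.7] 0.5 [91.6 93.9]
sample_tube 0.78 [183. 236.] [484.4 238.1] [ 22.2 107.8] 7.4 [25.6 29.1]
sample_tube 0.58 [134. 264.] [425.5 329.2] [38.1 38.8] 62.0 [79.2 81.9]
timer 0.9 [428. 276.] [ 409.5 -228.5] [ 62.8 220.2] 0.2 [21.2 24.3]
timer 0.25 [165. 255.] [432.  262.9] [166.7 231.2] 7.2 [ 9.  13.1]
tape 0.68 [212. 167.] [618.7 158.4] [66.2 64.3] 65.3 [19.  21.5]
tape 0.42 [164. 253.] [432.9 262.9] [166.5 231.1] 7.2 [ 9. 13.]
t 39.55 pos [ 358.6 -151.1  175.6] jaw -83.3 dp cm [-19.18  17.57 -33.86] turn None grip 70.5 F [ 0.3 -0.3  0.2] q [-0.55  0.17  1.89 -0.    1.09  0.9 ]
```

View pics/tend.png

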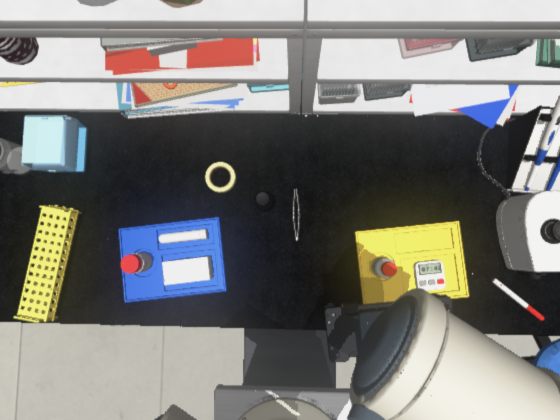

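The blue tray holds the bottle (134,263), tube (183,236) and carton (188,270). The yellow tray holds the tall bottle (384,268) and timer (429,275), with its long slot empty. The tape, forceps and black bottle haven't moved.

```bash
python3 -c "
from cell import ctrl
print(ctrl.sign_off())"
```

```text
the job is handed in; nothing more can be done
None
```

Both kits are made up and handed in at about 40 s. The blue tray holds the wide-cap bottle, the tube and the carton. The yellow tray holds the tall bottle and the timer, with its long slot empty.

**Last checks:** The final top view put every item within about 3 mm of its pocket centre. Each item's top was about 4 mm higher than where it was found, so all five sit on the pocket floors. Both bottles stand upright. The tape measured unmoved; the forceps and the black bottle look-alike look unmoved in the picture. The gripper was empty and clear of everything.

**What disagreed:**
- **First tube grasp:** it closed on air because the fingertips are about 38 mm behind the reported tool point. I measured this with the wrist depth camera and allowed for it in every later move. The tube was not disturbed.
- **Detections in the last check:** the forceps were not reported, so I confirmed them only by eye in the picture. Several detections were false second matches. The timer's outline also ran into its surroundings, so its position comes from an earlier measurement after release.

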